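# Press a mirror mount's sprung corner to its scale mark

### The job

Check the spring action of the tilt mount with the round mirror: with the fingertips, press its corner pad down until the needle stands in front of the rider on its scale, keep it there for about two seconds without ever pressing the needle clean past the rider, then let go and let the plate spring back. Only press, do not lift or shift anything: the mount and the rider stay where they are set, and leave the square-mirror mount and the things on the bench alone.

Things in the scene. Friction and masses are not known exactly. Their poses are not given: they have to be found in the camera images.
- mount_round: tilt mount with the round mirror: aluminium base 150 (x) x 130 (y) x 14 mm standing loose on rubber feet, 1.5 kg; origin: centre of its underside; z up, -x roughly towards the robot, +y towards the pad's edge, upright scale along the +x edge. The mirror sits in a 58 mm round holder. The mount must stay where it stands
- axis_round (a point): middle of the tilt axis of the round-mirror mount, at (0, -15, 50) mm of the mount; the axis runs along x. The dark tilt plate, 120 (x) x 110 (y) x 10 mm, centred 15 mm to +y of this point, hinges on it. Its corners at (-45,-45) and (45,45) mm of the mount carry small brass screws (16 mm dia., tops 76 mm up); the one at (-45,45) mm carries the press pad
- pad_round: press pad: flat steel disc 32 mm dia. on a 14 mm stem on the tilt plate; origin at the centre of its top face, at (-45, 45, 77) mm of the mount at rest: 60 mm in y and 27 mm in z from the tilt axis. Pressed, it goes down 6 mm per 0.1 rad and up to 6 mm towards the mount's +y. It takes about 2.5 N to start, 9 N at 0.25 rad, and springs back when let go
- tilt_round (a joint): tilt of the round-mirror plate, rad: 0 at rest, grows as the pad is pressed down, hard stop at 0.38
- needle_round (a point): point on the black upright needle (4 mm wide at the tip) of the round-mirror plate, 115 mm from the tilt axis, 3 mm short of its end; at rest at (80, -15, 165) mm of the mount. Pressing the pad swings it in an arc towards the mount's +y, 11.5 mm per 0.1 rad
- rider_round (a joint): where the rider of the round-mirror mount is set on the scale, rad about the same axis and from the same zero as tilt_round: the needle stands at the rider's middle when the two are equal. It lies between 0.13 and 0.26 and has to stay as set
- mark_round (a point): the rider's middle line, at the needle's radius and in the needle's plane: the rider is an aluminium block 12 mm wide along the arc, 18 mm tall, straddling the rim of the white arc scale just behind the needle. Its y axis points along the arc, the way the needle goes when the pad is pressed
- mount_square: tilt mount with the square mirror: aluminium base 150 (x) x 130 (y) x 14 mm standing loose on rubber feet, 1.5 kg; origin: centre of its underside; z up, -x roughly towards the robot, +y towards the pad's edge, upright scale along the +x edge. Built like the round-mirror mount, but its mirror sits in a 56 x 52 mm square holder; leave it alone
- tilt_square (a joint): tilt of the square-mirror plate, rad, 0 at rest; must stay at rest
- objective: bystander: steel microscope objective standing upright, 30 mm dia., 46 mm tall, origin under its centre
- dish: bystander: closed clear culture dish 57 mm dia., 16 mm tall, origin under its centre
- bottle: bystander: small amber bottle 36 mm dia., 75 mm tall, origin under its centre
- flask: bystander: clear flat culture flask lying down, 50 x 80 x 26 mm plus neck and cap (124 mm in all) towards its +y, origin under the centre of the flat body
- driver: bystander: screwdriver lying along its x, 150 mm long, about 30 mm thick at most
- tubes: bystander: white divided tray 60 x 90 x 35 mm, origin under its centre
- spacer: bystander: aluminium ring 42 mm dia., 12 mm tall, origin under its centre
Mind the look-alikes: they are no part of the job. Leave any green or orange look-alike of the mount_round alone.

How it is judged:
By the outcome, as a careful person would: the job done as asked, in the order asked, and still so for the second after the job is handed in, with the robot touching nothing.
It also fails if it takes over 40 s, if anything falls off the work surface, if the arm or the gripper's body presses on something with over 40 N, if the wrist force passes 120 N, or if a joint passes its speed limit or range.

### The arm

A 7-joint arm with a two-finger parallel gripper is mounted at the origin on the work surface. World frame = base frame: x ahead of the robot, y to its left, z up, the work surface at z = 0. Lengths are in m, angles in rad, forces in N, time in s.
With the tool pointing down it reaches from about 0.425 to 0.95 m from the base axis. Payload 16.7 kg.
Tool frame: the origin (TCP) lies at the very end of the fingers, on their centre line; the grasp point (between the pads) lies 19 mm behind it; z points along the fingers, y is the line along which they close (so a half turn about z gives the same grasp; the last joint's range is limited). The gripper opens to 94 mm and grips with 3 to 60 N. Pads are 16 mm wide; open, the fingers measure 119 mm over their backs; the gripper's body (75 mm by 177 mm) begins 78 mm behind the grasp point.
Start: joints at [-0.149, 0.426, 0.074, 1.606, -0.034, 1.111, -0.067], TCP at [0.675, -0, 0.205] pointing down, gripper open.
Joint ranges: [-2.85, 2.85], [-0.5, 2.14], [-1.23, 1.37], [0.21, 2.46], [-1.02, 4.16], [0.16, 2.05], [-2.73, 2.73]. Speed limits (rad/s): [1.89, 1.89, 2.39, 2.39, 3.01, 3.01, 3.01].

### API

Orientations are given as a unit quaternion [w, x, y, z].
In Python, from station import robot gives the robot as it stands. The module is installed in compiled form; this text tells all that it offers.
- The arm moves only by the tool drive_tool, never from a script. Its argument "increments" is a list that holds one entry, the list of rows, each a list of 7 numbers: the turn, a rotation vector about the world's x, y, z in degrees, then the shift along the world's x, y, z in cm, then the closure, from 0 (fully open) to 1 (shut). In form: [[[rx, ry, rz, x, y, z, gripper], ...]]. A call has 1 to 20 rows; each row shifts and turns the commanded pose from where the row before left it; what a row does not reach is not made up. A row lasts 1/10 s, in which the tool goes at most 50 mm and 8.59 degrees, less where a joint would pass 70% of its speed; a pose out of reach is approached as far as the arm can. A call is refused whole if a number of a shift passes 5 or a number of a turn 8.59, either way. A call with a gripper value outside its range is refused whole. The fingers move at their own pace and stop on an object; "grip_force" is the grip in N (left out, the last holds). Time passes only in rows, so rows that do not move let the fingers close. It gives the time, the measured TCP pose, the force, the opening and the grip force at its end, in the units of the state.
- robot.read_state(): the state, without advancing time (a new reading comes with each control period).
- robot.grab_frame(name): name is "scene" or "side" or "wrist"; returns a dict with "image" (420x560x3 uint8, red, green, blue), "camera_matrix" (3x3 intrinsics, pixels), "camera_from_world" (4x4, takes a point from world to camera coordinates). Camera axes: x right, y down, z forward; pixel columns grow to the right and rows downward; lengths in m; the calibration is good to about 2 mm. A picture is of the moment at which its call begins. There is no depth.
- robot.close_job(): hands the job in; it is judged then, once.
The state is a dict: "time_s": time; "joints": joint angles; "dq": joint speeds; "tau": joint torques, N m; "tool_pos": TCP position; "orientation": TCP orientation; "wrist_force": force on the tool from outside, world axes, zero at the start; "wrist_torque": the same for the moment, N m; "grip_width": opening from 0.0 (shut) to 1.0 (fully open); "finger_force": force on a finger pad.
Only numpy, scipy, OpenCV 4.12 (cv2) and the standard library are available. Lean on these libraries where they do the work, as an engineer would, in place of code of your own. Each camera call takes 0.05 s, during which the arm holds its last target. There are 200 camera calls.

## Working session

There is one attempt and no reset: what is moved stays moved. The work goes in short steps, Python scripts to look and compute and a tool call to move; the robot and the scene stay as the last step left them, time stands still between calls to the robot, and variables do not carry over. Pictures are saved under pics/ and viewed, at most 10 in all, crops included, and the job is handed in when it is done.

Besides the shell and the picture viewer there is one more tool, called after ">>>" as name(argument=value, ...) on one line, values as JSON. drive_tool: Moves the arm, as the interface text tells. Its arguments: {"type":"object","properties":{"increments":{"type":"array"},"grip_force":{"type":"number"}},"required":["increments"]}

```bash
mkdir -p pics; cat > h.py <<'E'
import numpy as np,cv2
from station import robot
def grab(n,f=None):
    d=robot.grab_frame(n)
    if f: cv2.imwrite('pics/'+f,d['image'][:,:,::-1])
    return d
def proj(d,p):
    c=d['camera_from_world']@np.append(p,1); u=d['camera_matrix']@c[:3]; return u[:2]/u[2]
def ray(d,uv):
    T=d['camera_from_world'];R=T[:3,:3];o=-R.T@T[:3,3]
    v=R.T@np.linalg.solve(d['camera_matrix'],np.array([uv[0],uv[1],1.]));return o,v/np.linalg.norm(v)
def onz(d,uv,z):
    o,v=ray(d,uv);return o+v*(z-o[2])/v[2]
E
python3 - <<'E'
from h import *
a=[grab(n,n+'0.png') for n in ('scene','side','wrist')]
for d in a: print(ray(d,(280,210)))
E
```

```text
(array([1.02751539, 0.41951494, 0.96509381]), array([-0.45130894, -0.39005097, -0.80260855]))
(array([-0.00791356, -0.55735471,  1.0613406 ]), array([ 0.46660174,  0.44755145, -0.76287647]))
(array([0.67510209, 0.06778517, 0.38435734]), array([-0.00161619, -0.23496009, -0.97200368]))
```

View pics/scene0.png

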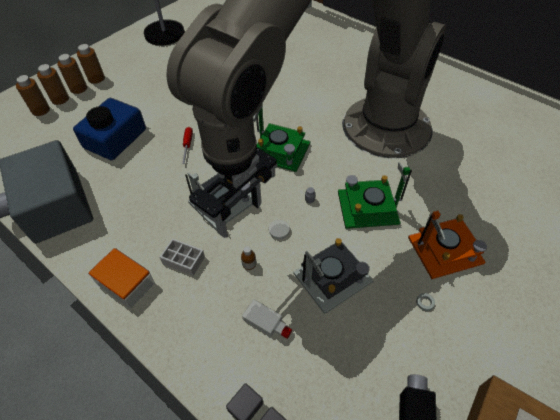

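View pics/side0.png

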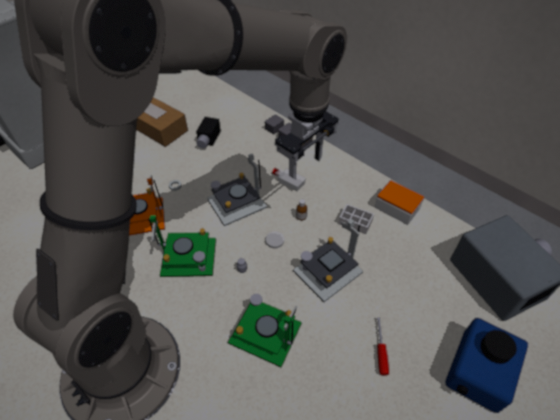

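The aluminium mount with the round mirror is at about (335,272) in scene and (238,195) in side. The square-mirror mount is at (330,265) in side, under the arm in scene. Next I'll crop both views for details.

```bash
python3 - <<'E'
from h import *
a=cv2.imread('pics/scene0.png')[225:315,285:385]; b=cv2.imread('pics/side0.png')[145:235,195:295]
cv2.imwrite('pics/c1.png',np.hstack([cv2.resize(x,None,fx=4,fy=4,interpolation=2) for x in(a,b)]))
S,D=grab('scene'),grab('side')
for n,d in(('s',S),('d',D)):
    h=cv2.cvtColor(d['image'],cv2.COLOR_RGB2HSV); m=cv2.inRange(h,(8,110,70),(28,255,255))
    _,_,st,c=cv2.connectedComponentsWithStats(m)
    for s,q in zip(st[1:],c[1:]):
        if 6<s[4]<150: print(n,s[4],q.round(1),onz(d,q,.075).round(4))
E
```

```text
s 52 [85.  53.4] [ 0.4334 -0.9967  0.075 ]
s 53 [66.3 63.5] [ 0.5104 -0.9957  0.075 ]
s 61 [46.5 73.9] [ 0.5875 -0.9959  0.075 ]
s 66 [25.3 85. ] [ 0.6654 -0.9967  0.075 ]
s 18 [299.2 128.1] [ 0.255  -0.1649  0.075 ]
s 14 [259.7 140.5] [ 0.3699 -0.2217  0.075 ]
s 19 [384.1 177.4] [0.2625 0.1356 0.075 ]
s 22 [357.9 205.9] [0.3892 0.1345 0.075 ]
s 43 [436.5 214.2] [0.2848 0.3041 0.075 ]
s 27 [338.4 240.9] [0.5089 0.1573 0.075 ]
d 20 [149.6 180.9] [0.4029 0.4037 0.075 ]
d 17 [158.5 201.4] [0.3698 0.3131 0.075 ]
d 24 [227.8 203.2] [0.5077 0.1543 0.075 ]
d 18 [303.3 207.8] [ 0.649  -0.0235  0.075 ]
d 20 [201.9 231. ] [0.386  0.1303 0.075 ]
d 19 [330.5 239.6] [ 0.6127 -0.1567  0.075 ]
d 26 [165.9 257.4] [0.2599 0.1325 0.075 ]
d 35 [328.6 277.8] [ 0.5129 -0.2319  0.075 ]
d 17 [288.  312.5] [ 0.3664 -0.2221  0.075 ]
d 35 [239.  329.5] [ 0.2521 -0.1661  0.075 ]
```

View pics/c1.png

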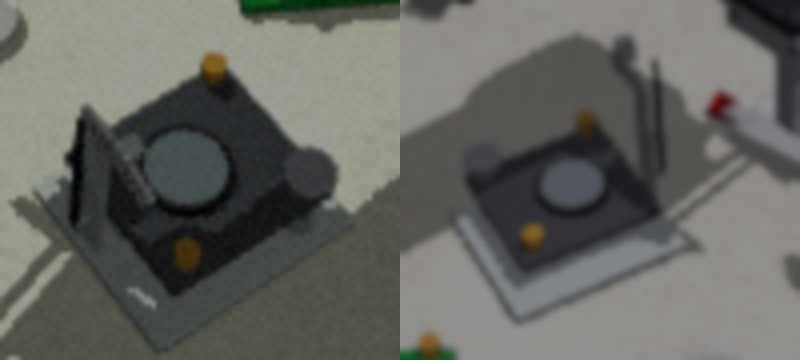

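```bash
cat >> h.py <<'E'
def tri(d1,p1,d2,p2):
    (o1,v1),(o2,v2)=ray(d1,p1),ray(d2,p2)
    t=np.linalg.lstsq(np.c_[v1,-v2],o2-o1,rcond=None)[0]
    a,b=o1+v1*t[0],o2+v2*t[1];return (a+b)/2,np.linalg.norm(a-b)
E
python3 - <<'E'
from h import *
S,D=grab('scene'),grab('side')
P={'pad':((362.5,268.2),(215.3,184.5)),'A':((338.4,240.9),(227.8,203.2)),'B':((331.8,288.3),(241.7,175))}
for k,(s,d) in P.items(): print(k,*tri(S,s,D,d),onz(S,s,.076),onz(D,d,.076))
X={}
for k,(s,d) in P.items(): X[k]=(onz(S,s,.076)+onz(D,d,.076))/2
# fit 2D rigid
src=np.array([[-45,45],[-45,-45],[45,45.]])/1e3;dst=np.array([X[k][:2] for k in('pad','A','B')])
m,n=src.mean(0),dst.mean(0);H=(src-m).T@(dst-n);U,_,V=np.linalg.svd(H);R=(U@V).T
print(R,np.degrees(np.arctan2(R[1,0],R[0,0])),n-R@m,(src-m)@R.T+n-dst)
T=np.eye(4);T[:2,:2]=R;T[:2,3]=n-R@m;np.save('T.npy',T)
for th in(0,.13,.195,.26):
  p=(T@[.08,-.015+.115*np.sin(th),.05+.115*np.cos(th),1])[:3];print(th,p,proj(S,p),proj(D,p))
print(robot.read_state()['time_s'],robot.read_state()['orientation'])
a=S['image'][225:300,285:360,::-1]; b=D['image'][140:215,220:295,::-1]
cv2.imwrite('pics/c2.png',np.hstack([cv2.resize(np.ascontiguousarray(x),None,fx=5.3,fy=5.3,interpolation=2) for x in(a,b)]))
E
```

```text
pad [0.53435403 0.24293354 0.07273424] 0.0017353012270121817 [0.53548458 0.24416466 0.076     ] [0.53302586 0.23951192 0.076     ]
A [0.50838648 0.1562311  0.07326361] 0.0013611530302356804 [0.50945817 0.15749584 0.076     ] [0.50734691 0.15367737 0.076     ]
B [0.62082456 0.21608115 0.0693865 ] 0.0037224607903573294 [0.62246994 0.21887009 0.076     ] [0.61770668 0.20937493 0.076     ]
[[ 0.95468019  0.29763356]
 [-0.29763356  0.95468019]] -17.315524741833965 [0.56410439 0.18506443] [[ 2.82065936e-04 -4.19743425e-04]
 [-6.52266187e-04 -8.92754343e-05]
 [ 3.70200250e-04  5.09018860e-04]]
0 [0.6360143  0.14693354 0.165     ] [304.18318948 254.51603284] [258.40885493 160.72869552]
0.13 [0.6404514  0.16116584 0.16402962] [308.17025231 259.8203681 ] [256.11577723 157.97151079]
0.195 [0.64264651 0.16820683 0.16282048] [310.15020799 262.64593764] [255.00549698 156.80172346]
0.26 [0.64481362 0.17515796 0.16113485] [312.10615019 265.56764182] [253.92641042 155.77702437]
0.35 [-1.01729644e-04  7.07127273e-01  7.07086274e-01 -1.04851400e-04]
```

View pics/c2.png

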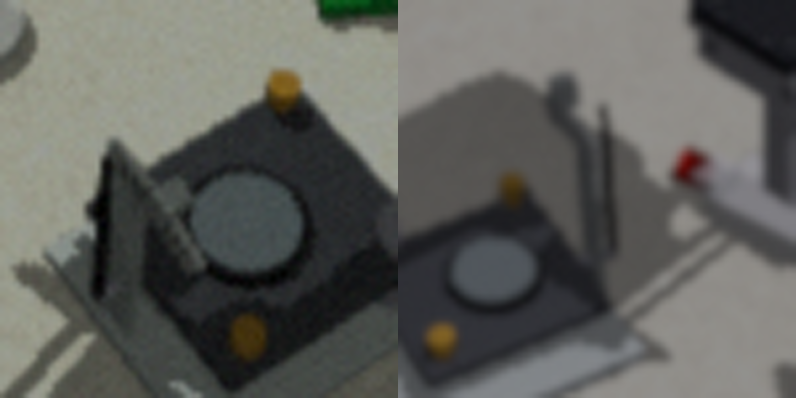

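The pictures put the mount at (0.564, 0.185) with a yaw of -17.3°, and the needle tip fits that model at (304.8,254) in scene and (259,160) in side. The rider shows at about (317,262) in scene and (251,158) in side. I'll fly the wrist camera over the rider and close the fingers on the way.

>>> drive_tool(increments=[[[0,0,-5.8,-1.4,2.7,1.5,1],[0,0,-5.8,-1.4,2.7,1.5,1],[0,0,-5.7,-1.4,2.7,1.5,1],[0,0,0,-1.4,2.7,0,1],[0,0,0,0,0,0,1],[0,0,0,0,0,0,1]]])

```text
time_s: 0.95
tool_pos: [0.6188, 0.1084, 0.2506]
orientation: [0.0, 0.805, 0.593, 0.0]
wrist_force: [-0.0, -0.4, -0.5]
grip_width: 0.522
finger_force: 0.0
```

```bash
python3 - <<'E'
from h import *
s=robot.read_state();print(s['time_s'],s['tool_pos'],s['orientation'],s['grip_width'],s['wrist_force'])
W=grab('wrist','w1.png');T=np.load('T.npy');print(W['camera_matrix'][0,0])
for th in(0,.13,.195,.26): print(th,proj(W,(T@[.08,-.015+.115*np.sin(th),.05+.115*np.cos(th),1])[:3]))
for q in((-.045,.045,.077),(-.045,-.045,.076),(.045,.045,.076)): print(proj(W,(T@[*q,1])[:3]))
E
```

```text
0.95 [0.6188416  0.10837954 0.25059211] [4.66947628e-05 8.04987546e-01 5.93291701e-01 8.00113956e-05] 0.5221512542352021 [-0.04289323 -0.3932438  -0.5147222 ]
294.1003082218724
0 [285.76318289 168.81878263]
0.13 [285.83692289 151.86543302]
0.195 [285.85829728 143.34635253]
0.26 [285.86892588 134.90988404]
[175.04677705 108.25968813]
[181.35987464 186.28772927]
[254.02764498 108.47998767]
```

View pics/w1.png

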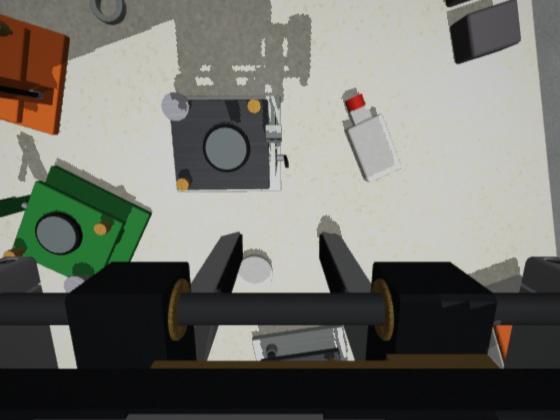

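Wrist view: pad at (175,106), screws at (182,184) and (254,106), needle near (284,161) and rider near (273,131). I'll zoom in on the scale.

```bash
python3 - <<'E'
from h import *
a=cv2.imread('pics/w1.png')[85:200,235:315]
cv2.imwrite('pics/w1c.png',cv2.resize(a,None,fx=5.2,fy=5.2,interpolation=0))
E
```

```text
(no output)
```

View pics/w1c.png

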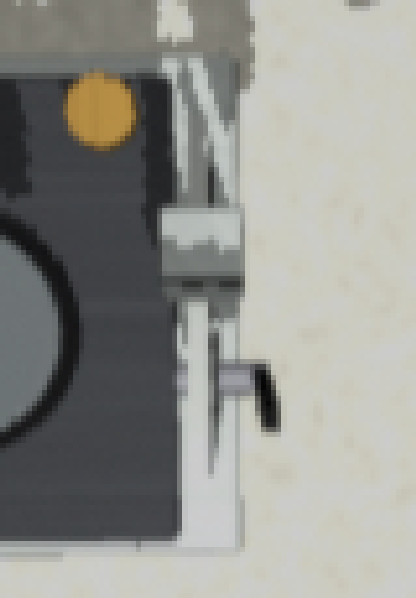

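```bash
python3 - <<'E'
from h import *
from scipy.optimize import brentq
W=grab('wrist');S=grab('scene');D=grab('side');T=np.load('T.npy')
f=lambda d,th,r,x:proj(d,(T@[x,-.015+r*np.sin(th),.05+r*np.cos(th),1])[:3])
for r in(.115,.12,.126):
  for off in(1.5,2.3): print(r,off,brentq(lambda t:f(W,t,r,.07)[1]-off-131.5,0,.5),f(W,.2,r,.07))
print('needle tip',f(W,0,.118,.08))
for th in(.15,.2,.25): print(th,f(S,th,.118,.07),f(D,th,.118,.07))
m=[]
for d in [W]:
  h=cv2.cvtColor(d['image'],cv2.COLOR_RGB2HSV)
  _,_,st,c=cv2.connectedComponentsWithStats(cv2.inRange(h,(8,110,70),(28,255,255)))
  for s,q in zip(st,c):
    if s[4]<400 and s[4]>30 and 150<q[0]<280 and q[1]<210: print('screw',q,onz(d,q,.076),np.linalg.inv(T)@[*onz(d,q,.076),1])
for q in((174.8,106),): print('pad',onz(W,q,.077),(T@[-.045,.045,.077,1]))
E
```

```text
0.115 1.5 0.2663388901618907 [273.8016743  141.61321076]
0.115 2.3 0.26012802063431534 [273.8016743  141.61321076]
0.12 1.5 0.2541277200583332 [273.67736959 140.48884752]
0.12 2.3 0.2483104010955301 [273.67736959 140.48884752]
0.126 1.5 0.24080130857297968 [273.52163048 139.08015316]
0.126 2.3 0.23541056850990139 [273.52163048 139.08015316]
needle tip [285.09972562 168.11220535]
0.15 [312.80653622 257.870196  ] [252.67266307 157.91754709]
0.2 [314.37487785 260.10785022] [251.80687404 157.01156659]
0.25 [315.92718118 262.40413492] [250.96089566 156.19432237]
screw [253.20858896 105.0797546 ] [0.62118406 0.21728923 0.076     ] [0.04490165 0.0477532  0.076      1.        ]
screw [181.86029412 183.13235294] [0.5101689  0.15799942 0.076     ] [-0.04343569 -0.04189144  0.076       1.        ]
pad [0.53572744 0.24277667 0.077     ] [0.53453729 0.24141855 0.077      1.        ]
```

The rider reads about 0.24 rad on the tilt scale. Now I'll hover over the pad with the fingers shut.

>>> drive_tool(increments=[[[0,0,0,-2.1,3.35,0,1],[0,0,0,-2.1,3.35,0,1],[0,0,0,-2.1,3.35,0,1],[0,0,0,-2.1,3.3,0,1],[0,0,0,0,0,-4,1],[0,0,0,0,0,-4,1],[0,0,0,0,0,0,1],[0,0,0,0,0,0,1]]])

```text
time_s: 1.95
tool_pos: [0.5354, 0.2408, 0.1709]
orientation: [-0.0, 0.806, 0.592, -0.001]
wrist_force: [0.1, -0.7, 0.1]
grip_width: 0.009
finger_force: 0.0
```

```bash
python3 - <<'E'
from h import *
S=grab('scene','s2.png');D=grab('side','d2.png');W=grab('wrist','w2.png')
print(tri(S,(434,213),D,(151,180)))
s=robot.read_state();print(s['time_s'],s['tool_pos'],s['grip_width'],s['wrist_force'])
a=S['image'][200:320,270:400,::-1]; b=D['image'][120:240,180:310,::-1]
cv2.imwrite('pics/c3.png',np.hstack([cv2.resize(np.ascontiguousarray(x),None,fx=3,fy=3,interpolation=2) for x in(a,b)]))
E
```

```text
(array([0.36692818, 0.31012975, 0.17197371]), np.float64(0.0015804720727419185))
2.1 [0.53622903 0.24159522 0.17252229] 0.002888736193334494 [0.64382896 0.71218433 0.83575893]
```

View pics/c3.png

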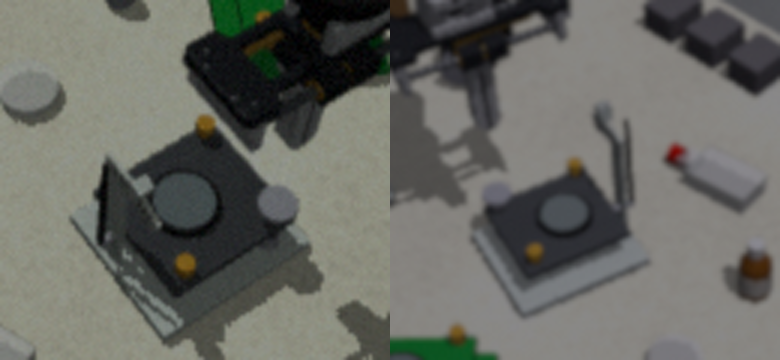

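Scene and side both keep the needle and rider in clear view, and the shut fingers are over the pad. Descending to contact.

>>> drive_tool(increments=[[[0,0,0,0,0,-4,1],[0,0,0,0,0,-3,1],[0,0,0,0,0,-1.5,1],[0,0,0,0,0,0,1],[0,0,0,0,0,-0.3,1],[0,0,0,0,0,-0.3,1],[0,0,0,0,0,-0.2,1],[0,0,0,0,0,0,1]]])

```text
time_s: 2.9
tool_pos: [0.5352, 0.2416, 0.0779]
orientation: [0.0, 0.805, 0.593, 0.0]
wrist_force: [-1.3, -0.8, 0.4]
grip_width: 0.007
finger_force: 0.0
```

>>> drive_tool(increments=[[[0,0,0,0.02,0.06,-0.2,1],[0,0,0,0.02,0.06,-0.2,1],[0,0,0,0.02,0.06,-0.2,1],[0,0,0,0.02,0.06,-0.2,1],[0,0,0,0.02,0.06,-0.2,1],[0,0,0,0,0,0,1]]])

```text
time_s: 3.5
tool_pos: [0.5364, 0.2453, 0.0677]
orientation: [-0.0, 0.805, 0.593, 0.001]
wrist_force: [0.1, 3.1, 6.9]
grip_width: 0.009
finger_force: 3.8
```

```bash
python3 - <<'E'
from h import *
s=robot.read_state();print(s['time_s'],s['tool_pos'],s['wrist_force'])
T=np.load('T.npy')
S=grab('scene','s3.png');D=grab('side')
for th in(0,.1,.15,.2,.25,.3): print(th,proj(S,(T@[.08,-.015+.118*np.sin(th),.05+.118*np.cos(th),1])[:3]))
# darkest pixels near needle tip track
a=S['image'][225:290,285:340,::-1]; b=D['image'][140:205,225:280,::-1]
cv2.imwrite('pics/c4.png',np.hstack([cv2.resize(np.ascontiguousarray(x),None,fx=7,fy=7,interpolation=0) for x in(a,b)]))
E
```

```text
3.5 [0.53642584 0.24530891 0.0677229 ] [0.14581074 3.06586863 6.90622091]
0 [304.2277019  253.79366539]
0.1 [307.384927   257.94277288]
0.15 [308.95953075 260.12856661]
0.2 [310.52443642 262.37970045]
0.25 [312.07432706 264.68909102]
0.3 [313.6038841 267.0493202]
```

View pics/c4.png

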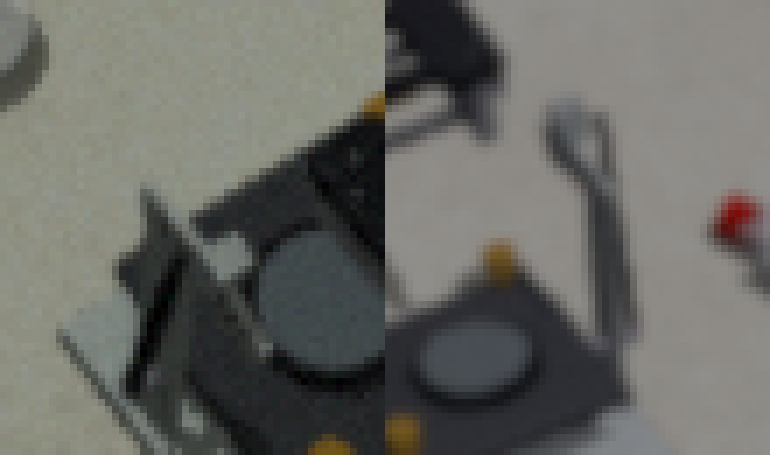

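Scene crop: the needle tip has moved to about (311,262.4), a tilt near 0.19, with the rider block ahead of it at about (317.6,260.7). I'll see if the wrist camera shows needle and rider from here.

```bash
python3 - <<'E'
from h import *
T=np.load('T.npy');W=grab('wrist','w4.png')
for th in(.15,.2,.25,.3): print(th,'needle',proj(W,(T@[.08,-.015+.115*np.sin(th),.05+.115*np.cos(th),1])[:3]).round(1),'rider',proj(W,(T@[.07,-.015+.12*np.sin(th),.05+.12*np.cos(th),1])[:3]).round(1))
s=robot.read_state();print(s['time_s'],s['tool_pos'],s['wrist_force'])
# scene needle end: dark pixels vs. rest
for f in('s2.png','s3.png'):
  g=cv2.imread('pics/'+f).max(2)
  for v in range(250,272): 
    r=g[v,298:320]; print(f[1],v,' '.join(f'{x:3d}' for x in r))
E
```

```text
0.15 needle [618.8 460.3] rider [606.7 473.7]
0.2 needle [619.9 445.4] rider [607.8 457.4]
0.25 needle [620.  429.8] rider [607.9 440.3]
0.3 needle [619.2 413.6] rider [607.1 422.6]
3.65 [0.53641864 0.24527937 0.06788609] [-0.51924675  3.00720449  7.10329278]
2 250 144 145 145 149 144 147 144 142 140 143 149 147 141 147 146 145 145 146 146 148 143 145
2 251 148 145 145 150 147 147 140 126 133 142 143 147 144 146 149 144 149 146 146 146 148 134
2 252 144 145 148 145 147 149 138 102 108 130 142 147 146 146 148 146 143 148 147 142 133 103
2 253 144 150 147 143 145 146 132  82  75 108 132 139 145 146 147 142 146 141 138 100  84  61
2 254 146 145 143 140 144 142  97  58  55  76 110 134 142 144 144 146 134 101  76  58  48  42
2 255 150 143 141 145 144 134  55  25  46  54  79 126 137 146 137 133 105  65  50  48  43  43
2 256 147 142 140 143 146 132  42  17  38  47  55  97 127 134 119  84  58  46  47  42  42  38
2 257 143 145 144 144 144 132  37  14  43  47  41  69 108 124 101  58  44  44  44  45  48  47
2 258 141 143 146 144 142 110  26  15  47  51  43  56  63 104 119  81  54  48  58  80  9
[... 2595 characters left out ...]
 8  20  44  47  53  52  76 124 116  85  60
3 265 149 148 143 126  73  40  42  50  50  38  16   3  22  53  49  55  54  59  78  76  57  37
3 266 142 143 142 127 111  65  40  48  47  22  12   5  33  49  50  46  50  50  51  62  66  36
3 267 142 144 141 132 127 107  44  53  47  17   8  15  39  55  49  44  42  50  35  52  71  61
3 268 132 137 135 132 131 123  70  47  40  11   1  26  44  53  44  42  41  38  36  50  68  72
3 269 131 133 132 135 132 127 100  57  16   4   9  26  52  51  47  44  40  42  43  44  52  72
3 270 137 136 130 133 131 126 104  47  14   3  13  37  52  57  48  39  38  42  43  31  34  64
3 271 134 137 133 131 134 128 103  37   2  10  22  48  51  53  46  39  39  42  47  40  46  56
```

```bash
python3 - <<'E'
from h import *
T=np.load('T.npy');S=grab('scene')
g=S['image'].max(2);m=np.zeros_like(g);m[256:267,311:326]=(g[256:267,311:326]>95)
_,L,st,c=cv2.connectedComponentsWithStats(m);print(st,c)
for r in(.12,.124,.127):
  for th in(.16,.2,.24,.28): print(r,th,proj(S,(T@[.07,-.015+r*np.sin(th),.05+r*np.cos(th),1])[:3]).round(1))
print(proj(S,(T@[-.045,-.045,.076,1])[:3]),proj(S,(T@[.08,-.015,.168,1])[:3]))
E
```

```text
[[     0      0    560    420 235163]
 [   311    256     10      9     37]] [[279.49425292 209.4919694 ]
 [316.02702703 260.54054054]]
0.12 0.16 [313.3 257.9]
0.12 0.2 [314.5 259.8]
0.12 0.24 [315.8 261.6]
0.12 0.28 [317.1 263.5]
0.124 0.16 [313.5 257.2]
0.124 0.2 [314.8 259.1]
0.124 0.24 [316.2 261. ]
0.124 0.28 [317.5 263. ]
0.127 0.16 [313.7 256.7]
0.127 0.2 [315.1 258.6]
0.127 0.24 [316.4 260.6]
0.127 0.28 [317.8 262.6]
[338.1318106  240.00146647] [304.2277019  253.79366539]
```

>>> drive_tool(increments=[[[0,0,0,0.01,0.03,-0.12,1],[0,0,0,0.01,0.03,-0.12,1],[0,0,0,0.01,0.03,-0.11,1],[0,0,0,0,0,0,1]]])

```text
time_s: 4.1
tool_pos: [0.5368, 0.2463, 0.0644]
orientation: [-0.0, 0.805, 0.593, 0.001]
wrist_force: [-0.9, 2.1, 8.3]
grip_width: 0.005
finger_force: 4.5
```

```bash
python3 - <<'E'
from h import *
s=robot.read_state();print(s['time_s'],s['tool_pos'],s['wrist_force'])
S=grab('scene','s5.png');D=grab('side')
g=S['image'].max(2)
for v in range(254,272): print(v,' '.join(f'{x:3d}' for x in g[v,302:320]))
a=S['image'][225:290,285:340,::-1]; b=D['image'][140:205,225:280,::-1]
cv2.imwrite('pics/c5.png',np.hstack([cv2.resize(np.ascontiguousarray(x),None,fx=7,fy=7,interpolation=2) for x in(a,b)]))
E
```

```text
4.1 [0.53675298 0.24626459 0.06438638] [-0.87079177  2.14135357  8.32398695]
254 145 149 139  94  64  76 106 131 141 145 136 118 100  63  45  44  42  43
255 147 146 134 101  66  57  71 127 136 133 107  68  55  45  41  42  42  41
256 148 145 142 112  62  52  49  95 127 128  78  48  42  39  42  41  36  36
257 143 144 139 115  61  50  35  68 105 121  92  52  43  42  42  47  46  42
258 145 142 137 101  60  50  41  52  63 102 115  78  49  46  57  78  96  60
259 143 139 131  82  55  54  52  50  43  75 113 112  79  78 104 116 124 107
260 136 110  98  55  51  54  52  51  40  47  70 103 118 115 120 123 125 118
261 101  65  56  50  54  53  55  53  45  44  51  78 119 125 124 124 126 123
262  66  47  49  50  54  53  51  55  53  45  49  62  94 123 128 128 125 122
263  41  37  40  47  50  53  50  55  53  46  42  55  66 104 125 130 121  97
264  57  39  38  49  52  54  53  50  52  36  27  45  55  76 121 114  86  59
265  96  36  47  48  50  49  53  52  40  16  13  42  53  57  76  75  51  38
266 113  66  33  50  52  51  51  50  25  11  19  42  49  50  50  59  63  41
267 127 110  54  49  52  51  48  30  10   8  30  41  47  48  34  56  73  63
268 134 126  87  56  53  53  37  18   3  14  33  41  39  37  33  51  67  73
269 133 129 103  61  51  46  26  13   7  22  43  42  39  45  45  45  47  69
270 135 130 105  62  50  33   9  14  16  35  40  40  41  39  43  35  37  65
271 132 130 103  53  44  17  19  12  30  46  44  41  37  41  44  42  42  53
```

View pics/c5.png

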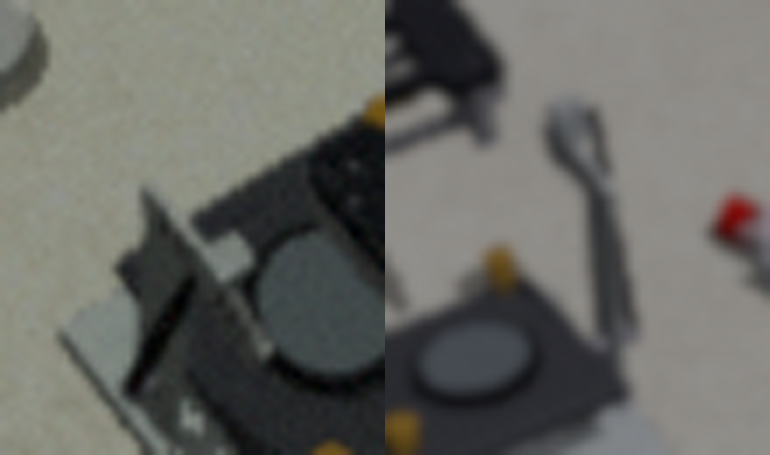

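The needle end is at (312,263.9), a tilt of about 0.22, with the rider at 0.22–0.245. I'll nudge down half a millimetre and hold.

>>> drive_tool(increments=[[[0,0,0,0,0,-0.05,1],[0,0,0,0,0,0,1],[0,0,0,0,0,0,1],[0,0,0,0,0,0,1],[0,0,0,0,0,0,1],[0,0,0,0,0,0,1],[0,0,0,0,0,0,1],[0,0,0,0,0,0,1],[0,0,0,0,0,0,1],[0,0,0,0,0,0,1],[0,0,0,0,0,0,1],[0,0,0,0,0,0,1],[0,0,0,0,0,0,1],[0,0,0,0,0,0,1],[0,0,0,0,0,0,1],[0,0,0,0,0,0,1],[0,0,0,0,0,0,1],[0,0,0,0,0,0,1],[0,0,0,0,0,0,1],[0,0,0,0,0,0,1]]])

```text
time_s: 6.2
tool_pos: [0.5368, 0.2463, 0.0641]
orientation: [-0.0, 0.805, 0.593, 0.001]
wrist_force: [-1.6, 3.1, 8.8]
grip_width: 0.002
finger_force: 4.6
```

>>> drive_tool(increments=[[[0,0,0,0,0,0,1],[0,0,0,-0.03,-0.09,-0.0,1],[0,0,0,-0.02,-0.06,0.4,1],[0,0,0,-0.03,-0.09,0.5,1],[0,0,0,-0.03,-0.09,0.5,1],[0,0,0,0,0,0.6,1],[0,0,0,0,0,1,1],[0,0,0,0,0,3,1],[0,0,0,0,0,4,1],[0,0,0,0,0,0,1],[0,0,0,0,0,0,1]]])

```text
time_s: 7.3
tool_pos: [0.5355, 0.2423, 0.1647]
orientation: [0.0, 0.805, 0.593, 0.001]
wrist_force: [-0.6, 0.0, -0.4]
grip_width: 0.008
finger_force: 0.0
```

```bash
python3 - <<'E'
from h import *
s=robot.read_state();print(s['time_s'],s['tool_pos'],s['wrist_force'])
S=grab('scene','s6.png');a=cv2.imread('pics/s2.png').astype(int)[225:320,285:390];b=S['image'][225:320,285:390,::-1].astype(int)
d=np.abs(a-b).max(2);print((d[25:]>35).sum())
g=S['image'].max(2)
for v in(253,255,257,260): print(v,g[v,298:320])
for n,x in(('s2',cv2.imread('pics/s2.png')[:,:,::-1]),('s6',S['image'])):
  h=cv2.cvtColor(np.ascontiguousarray(x),cv2.COLOR_RGB2HSV);_,_,st,c=cv2.connectedComponentsWithStats(cv2.inRange(h,(8,110,70),(28,255,255)))
  print(n,[q.round(1) for s,q in zip(st,c) if 6<s[4]<150 and 320<q[0]<345 and q[1]>225])
E
```

```text
7.3 [0.53554949 0.24228324 0.16466469] [-0.56964361  0.01590539 -0.35015524]
32
253 [144 145 148 146 147 143 135  85  75 103 130 141 146 146 149 148 143 143
 133 106  82  60]
255 [146 142 146 143 144 133  54  25  42  58  78 129 137 142 139 136 104  57
  49  43  41  45]
257 [146 146 145 144 145 127  37  15  38  48  38  70 103 126 108  57  46  48
  46  41  49  44]
260 [139 142 149 147 135  77  17  21  50  53  53  51  39  54  74 102 118 114
 123 124 126 121]
s2 [array([338.4, 240.9]), array([331.4, 287.1])]
s6 [array([338.4, 240.9]), array([331.4, 287. ])]
```

The needle is back at its rest pixels, and the mount and rider haven't moved.

```bash
python3 -c "
from station import robot
print(robot.close_job())"
```

```text
the job is handed in; nothing more can be done
None
```

I pressed the round-mirror mount's pad to about 0.23 rad, with the needle in front of the rider (measured at 0.22–0.245), held it just over 2 s and let go; the plate sprang back to rest, the mount and rider did not move, and the job is handed in.

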